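# Scrub out the rinsing cup and hold it up

### The job

Scrub out the white rinsing cup: with the brush that stands in it, make two full strokes (up until the brush's foot is about half way up the cup, then down to the bottom again) while the cup stays standing on the table. Then stand the brush upright in the hole of the wooden block and let go of it, grip the empty cup, lift it straight up to about 15 cm above the table without tipping it and finish while still holding it there, level and steady in the air. Leave the glue gun, tape roll, cardboard model and pliers where they are.

Things in the scene. Friction and masses are not known exactly. Their poses are not given: they have to be found in the camera images.
- cup: (Sizes here and below are in mm.) White straight-sided round cup, loose, open at the top: outer diameter 56, height 100, wall 3, floor 5 thick (inner diameter 50). About 0.22 kg. Origin at the centre of its underside, z up along its axis. It stands on the table, somewhere left or right of the middle; cup and block may trade sides. It can be gripped from above across its outside, near the rim, when empty.
- brush: Bottle brush, 200 long, loose, 0.07 kg, standing upright in the cup at the start with its head down. Origin at the centre of the foot of the head, z up along the handle. From the foot up: stiff grey cylindrical bristle head, diameter 38, from 0 to 60 (rigid; it has 6 of play all round in the cup); steel stem, diameter 8, from 60 to 110; round wooden handle, diameter 16, from 110 to 200 (top). On the cup's floor its foot is 5 above the cup's underside.
- stand: Square plywood block, 90 x 90 x 60 high, fixed to the table, with one round upright hole in its middle, diameter 54, 45 deep (hole floor 15 above the table). Origin at the centre of its underside, z up, x and y along its sides.
- stand_hole0 (a point): Centre of the hole's mouth on the top face of the plywood block, 60 above the table.
- glue_gun: Bystander: yellow glue gun lying on its side beyond the work, about 240 x 140, 42 high. Origin at the middle of the barrel's underside; x towards the nozzle, handle towards +y.
- tape: Bystander: brown roll of tape lying flat near the robot, diameter 90, 25 high. Origin at the centre of its underside.
- model: Bystander: small cardboard house model on a base 150 x 150, about 85 high. Origin at the centre of its underside.
- pliers: Bystander: pliers with red handles lying flat, 167 x 48, 12 high. Origin under the pivot; x towards the jaws.
Not all that is in view belongs to the job. Several things look just like the stand: the one meant starts farthest from the robot's base.

How it is judged:
By the outcome, as a careful person would: the job done as asked, in the order asked, and still so for the second after the job is handed in, while the arm keeps its last pose, push and grip.
It also fails if it takes over 56 s, if anything falls off the work surface, if the arm or the gripper's body presses on something with over 40 N, if the wrist force passes 120 N, or if a joint passes its speed limit or range.

### The arm

A 7-joint arm with a two-finger parallel gripper is mounted at the origin on the work surface. World frame = base frame: x ahead of the robot, y to its left, z up, the work surface at z = 0. Lengths are in mm, angles in rad, forces in N, time in s.
With the tool pointing down it reaches from about 400 to 875 mm from the base axis. Payload 6.5 kg.
Tool frame: the origin (TCP) lies at the very end of the fingers, on their centre line; the grasp point (between the pads) lies 19 mm behind it; z points along the fingers, y is the direction in which the jaws open and shut (so a half turn about z gives the same grasp; the last joint's range is limited). The gripper opens to 85 mm and grips with 20 to 120 N. Pads are 22 mm wide; open, the fingers measure 114 mm over their backs; the gripper's body (76 mm by 85 mm) begins 54 mm behind the grasp point. The pads swing forward as they close: fully open they stand 13 mm farther back than shut.
Start: joints at [-1.399, 0.536, -0.004, 1.538, 0.003, 1.067, -0.071], TCP at [153.113, 631.701, 231.29] pointing down, gripper open.
Joint ranges: [-2.7, 2.7], [-0.37, 2.16], [-1.27, 1.26], [0.24, 2.4], [-1.31, 4.45], [0.19, 1.91], [-2.76, 2.76]. Speed limits (rad/s): [2.39, 2.39, 3.14, 3.14, 3.14, 3.14, 3.14].

### API

Orientations are given as [roll, pitch, yaw] about the fixed x, y, z axes, in that order (R = Rz(yaw) Ry(pitch) Rx(roll)).
In Python, from cell import telemetry, get_image, close_job, recognise gives the robot as it stands.
- The arm moves only by the tool servo_tool, never from a script. Its argument "plan" is a list of rows, each a list of 6 numbers: the shift along the world's x, y, z in cm, then the turn, a rotation vector about the world's x, y, z in degrees. A call has 1 to 5 rows; each row shifts and turns the pose as measured when the row begins; what a row does not reach is not made up. A row lasts 1/10 s, in which the tool goes at most 50 mm and 8.59 degrees, less where a joint would pass 70% of its speed; a pose out of reach is approached as far as the arm can. A call with a gripper value outside its range is refused whole. "gripper" is the gripper command: -1 is fully open, 1 is shut, values between are in proportion, set as the call begins (left out, the last holds). The fingers move at their own pace and stop on an object; "grip_force" is the grip in N (left out, the last holds). Time passes only in rows, so rows that do not move let the fingers close. It gives the time, the measured TCP pose, the force and the opening at its end, in the units of the state.
- telemetry.get_obs(): the state, without advancing time (a new reading comes with each control period).
- get_image(name): name is "scene" or "top"; returns a dict with "frame" (384x512x3 uint8, blue, green, red), "fx", "fy", "cx", "cy" (pixels), "origin" and "attitude" of the camera in the world. Camera axes: x right, y up, looking along -z (the intrinsics and any distortion apply to the point x, -y, -z); pixel columns grow to the right and rows downward; lengths in mm; the calibration is good to about 2 mm. A picture is of the moment at which its call begins. There is no depth.
- close_job(): hands the job in, once; it reports no verdict.
Trained networks look in the newest picture that a camera, given by its name, has taken for a name from the list of things; names that differ only in an ending like _2 or _b are one class to them, and where a whole thing is asked for, a point or a joint stands for the part that bears it (a point fixed in the world has none). Each returns a list of dicts, best first, with "confidence" (0 to 1); they miss things now and then, are a little off and sometimes report something else, mostly with a low value. They report only what shows in the picture. A call takes as long as a camera call. They do not tell look-alikes from the thing itself.
- recognise(camera, query): "xy" ([column, row] in pixels, amid what is visible of it).
The state is a dict: "time_s": time; "joint_pos": joint angles; "joint_velocities": joint speeds; "effort": joint torques, N m; "eef_pos": TCP position; "ee_rot": TCP orientation; "contact_force": force on the tool from outside, world axes, zero at the start; "ft_torque": the same for the moment, N m; "opening": finger opening in mm.
Only numpy, scipy, OpenCV 4.12 (cv2) and the standard library are available. Lean on these libraries where they do the work, as an engineer would, in place of code of your own. Each camera call takes 0.05 s, during which the arm holds its last target.

## Working session

There is one attempt and no reset: what is moved stays moved. The work goes in short steps, Python scripts to look and compute and a tool call to move; the robot and the scene stay as the last step left them, time stands still between calls to the robot, and variables do not carry over. Pictures are saved under pics/ and viewed, and the job is handed in when it is done.

Besides the shell and the picture viewer there is one more tool, called by a JSON object that holds its "method" and its "body". servo_tool: Moves the arm, as the interface text tells. Its arguments: {"type":"object","properties":{"plan":{"type":"array"},"gripper":{"type":"number"},"grip_force":{"type":"number"}},"required":["plan"]}

```bash
ls; mkdir -p pics
cat > h.py <<'E'
import numpy as np, cv2
from cell import telemetry, get_image, close_job, recognise
from scipy.spatial.transform import Rotation as R
def rot(a):
    a=np.array(a,float)
    if a.shape==(3,3): return a
    if a.shape==(4,): return R.from_quat(a).as_matrix()
    return R.from_euler('xyz',a).as_matrix()
def ray(im,uv):
    d=rot(im['attitude'])@np.array([(uv[0]-im['cx'])/im['fx'],-(uv[1]-im['cy'])/im['fy'],-1])
    return np.array(im['origin'],float),d
def onz(im,uv,z):
    o,d=ray(im,uv); return o+d*(z-o[2])/d[2]
def proj(im,p):
    c=rot(im['attitude']).T@(np.array(p,float)-np.array(im['origin']))
    return im['cx']+im['fx']*c[0]/-c[2], im['cy']-im['fy']*c[1]/-c[2]
E
python3 - <<'E'
from h import *
for n in ('scene','top'):
    im=get_image(n); cv2.imwrite(f'pics/{n}0.png',im['frame'])
    print(n,{k:v for k,v in im.items() if k!='frame'})
    for q in ('cup','brush','stand','glue_gun','tape','model','pliers'):
        print(q,[(np.round(d['xy'],1).tolist(),round(d['confidence'],2)) for d in recognise(n,q)])
print(telemetry.get_obs())
E
```

```text
pics
scene {'fx': 449.24158749211654, 'fy': 449.24158749211654, 'cx': 263.58513014002233, 'cy': 200.89362392024935, 'origin': array([1132.0657167 , -142.65547271, 1148.7771659 ]), 'attitude': array([ 0.53797419, -0.01358192,  1.32655513])}
cup [([303.8, 201.4], 0.76), ([239.7, 175.0], 0.31)]
brush [([303.2, 181.5], 0.52), ([107.5, 221.3], 0.16)]
stand [([121.1, 164.3], 0.75), ([313.3, 127.3], 0.74), ([199.5, 218.7], 0.62), ([402.6, 187.1], 0.22)]
glue_gun [([232.4, 295.1], 0.74)]
tape [([238.5, 173.7], 0.95), ([236.0, 298.6], 0.32)]
model [([403.1, 187.9], 0.77)]
pliers [([106.0, 220.7], 0.89)]
top {'fx': 432.6756084815513, 'fy': 432.6756084815513, 'cx': 257.2478509873729, 'cy': 187.38422976366257, 'origin': array([ 226.60766486,    9.55351751, 1384.99432695]), 'attitude': array([ 2.17365719e-01,  1.23053729e-03, -1.48855937e+00])}
cup [([228.6, 187.8], 0.66)]
brush [([317.2, 198.1], 0.62), ([225.2, 181.6], 0.41), ([227.4, 187.5], 0.39)]
stand [([317.1, 200.3], 0.84), ([378.6, 281.1], 0.83), ([176.8, 268.5], 0.74)]
glue_gun [([307.1, 132.2], 0.92)]
tape [([269.8, 218.7], 0.53)]
model [([127.5, 176.4], 0.87)]
pliers [([394.0, 228.9], 0.85)]
{'time_s': 0.8, 'joint_pos': array([-1.39921764,  0.53639717, -0.00435079,  1.53788462,  0.00259405,
        1.06733626, -0.07119444]), 'joint_velocities': array([-1.01960577e-04, -4.53745564e-05,  1.18393070e-03,  1.32063735e-04,
       -1.50879576e-04, -2.58007779e-04,  2.92939357e-04]), 'effort': array([-3.59301350e-05, -5.83284402e+01,  1.04787916e+00, -2.59426796e+01,
        1.24591525e-02,  1.62970522e-03, -1.11466548e-05]), 'eef_pos': array([153.12939246, 631.69503369, 231.29820102]), 'ee_rot': array([-3.14157630e+00,  5.00093766e-05,  2.90381085e+00]), 'contact_force': array([0.1907377 , 0.13667177, 0.77127955]), 'ft_torque': array([-0.01935015,  0.02687608, -0.01310565]), 'opening': 85.36463025386921}
```

View pics/scene0.png

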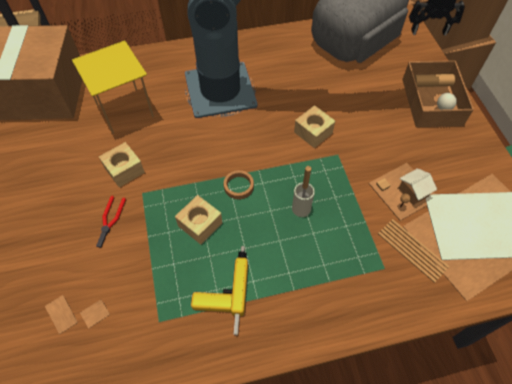

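View pics/top0.png

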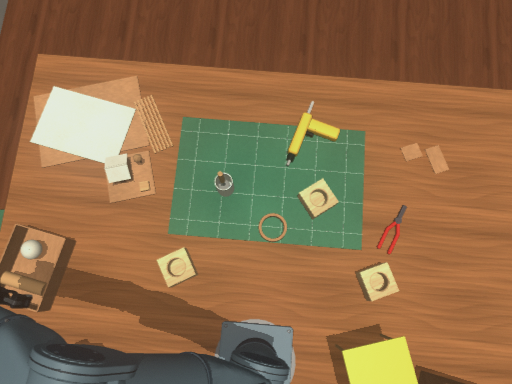

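Run:
```python
from h import *
a=cv2.imread('pics/scene0.png'); b=cv2.imread('pics/top0.png')
c1=cv2.resize(a[155:250,160:330],None,fx=4.5,fy=4.5,interpolation=cv2.INTER_CUBIC)
c2=cv2.resize(b[155:245,200:350],None,fx=5,fy=5,interpolation=cv2.INTER_CUBIC)
cv2.imwrite('pics/c1.png',c1);cv2.imwrite('pics/c2.png',c2)
S=get_image('scene');T=get_image('top')
for uv in ([199.5,218.7],[200,215]): print('stand S',onz(S,uv,60).round())
for uv in ([318.5,197]): pass
print('stand T',onz(T,[318.5,197],60).round())
print('cup T rim',onz(T,[224,182],100).round(),'S',onz(S,[304,188],100).round())
for z in (0,):
  for n,im,uvs in (('T',T,[[269.8,218.7],[378,281],[177,268]]),):
    for uv in uvs: print(onz(im,uv,20).round())
```

```text
stand S [ 519. -156.   60.]
stand S [ 508. -153.   60.]
stand T [ 503. -158.   60.]
cup T rim [518. 137. 100.] S [514. 141. 100.]
[429. -12.  20.]
[ 263. -359.   20.]
[251. 263.  20.]
```

View pics/c1.png

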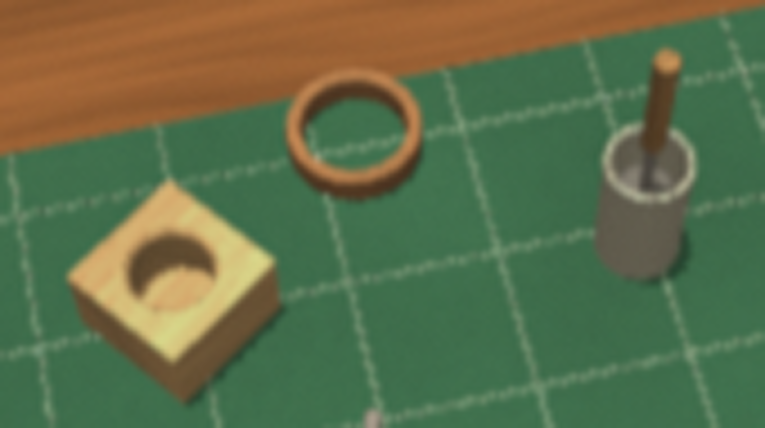

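View pics/c2.png

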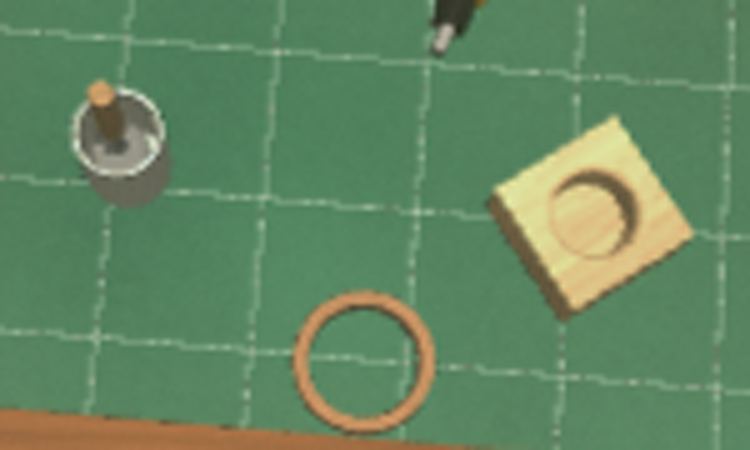

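Run:
```python
from h import *
S=get_image('scene');T=get_image('top')
s=lambda x,y:[(x+.5)/4.5-.5+160,(y+.5)/4.5-.5+155]
t=lambda x,y:[(x+.5)/5-.5+200,(y+.5)/5-.5+155]
for n,z,a,b in(('brushtop',205,s(667,62),t(101,94)),('rim',100,s(649,164),t(118,132)),('hole',60,s(171,271),t(594,213))):
    o1,d1=ray(S,a);o2,d2=ray(T,b)
    M=np.c_[d1,-d2];k=np.linalg.lstsq(M,o2-o1,rcond=None)[0]
    print(n,onz(S,a,z).round(1),onz(T,b,z).round(1),'tri',(o1+k[0]*d1).round(1),(o2+k[1]*d2).round(1))
for x,y in((616,117),(692,234),(568,312),(492,193)): print(onz(T,t(x,y),60).round())
```

```text
brushtop [521.1 139.6 205. ] [517.7 140.7 205. ] tri [518.6 140.8 201.1] [518.7 141.1 201.2]
rim [523.6 138.1 100. ] [520.7 139.6 100. ] tri [521.4 139.1  96.2] [521.5 140.   96.3]
hole [ 506.1 -159.4   60. ] [ 502.5 -157.5   60. ] tri [ 503.3 -159.5   55.2] [ 503.5 -158.1   55.1]
[ 565. -168.   60.]
[ 494. -219.   60.]
[ 439. -145.   60.]
[510. -93.  60.]
```

{"method": "servo_tool", "body": {"plan": [[2.9,-3.9,0.4,0,0,0],[2.9,-3.9,0.2,0,0,0],[2.9,-3.9,0,0,0,0],[2.9,-3.9,0,0,0,0],[2.9,-3.9,0,0,0,0]], "gripper": -1, "grip_force": 50}}

```text
time_s: 1.5
eef_pos: [294.2, 436.4, 237.2]
ee_rot: [3.137, -0.004, 2.918]
contact_force: [0.6, 0.9, 0.8]
opening: 85.2
```

{"method": "servo_tool", "body": {"plan": [[2.9,-3.9,0,0,0,0],[2.9,-3.9,0,0,0,0],[2.9,-3.9,0,0,0,0],[2.9,-3.9,0,0,0,0],[2.9,-3.9,0,0,0,0]]}}

```text
time_s: 2.0
eef_pos: [442.8, 235.1, 239.0]
ee_rot: [3.133, -0.002, 2.919]
contact_force: [0.8, 1.0, 0.3]
opening: 85.5
```

{"method": "servo_tool", "body": {"plan": [[2.9,-3.9,0,0,0,0],[2.9,-3.9,0,0,0,0],[2.2,-2.5,0,0,0,0]]}}

```text
time_s: 2.3
eef_pos: [525.8, 125.9, 240.2]
ee_rot: [3.132, 0.001, 2.916]
contact_force: [0.5, 0.9, 0.0]
opening: 85.3
```

{"method": "servo_tool", "body": {"plan": [[-0.6,1.4,0,-0.5,0.1,0],[0,0,0,0,0,0]]}}

```text
time_s: 2.5
eef_pos: [523.6, 133.5, 240.7]
ee_rot: [-3.141, 0.004, 2.905]
contact_force: [-0.5, 1.1, -0.3]
opening: 85.3
```

Run:
```python
from h import *
S=get_image('scene');T=get_image('top')
o=telemetry.get_obs();print(o['eef_pos'],o['ee_rot'])
for n,im in(('S',S),('T',T)):
    p=o['eef_pos'];u,v=proj(im,p);print(n,u,v, proj(im,[520,139.7,205]))
    f=im['frame'];x,y=int(u)-50,int(v)-45
    c=cv2.resize(f[y:y+90,x:x+100],None,fx=6,fy=6,interpolation=cv2.INTER_CUBIC)
    cv2.drawMarker(c,(int((u-x)*6),int((v-y)*6)),(0,0,255),0,12,1)
    cv2.imwrite(f'pics/g{n}.png',c)
```

```text
[523.92684745 131.46885828 240.84715236] [-3.13936098  0.00559646  2.9035929 ]
S 306.440184412703 161.62817687659103 (np.float64(307.7366248551951), np.float64(168.02485988349972))
T 222.26815528393132 168.24379375091084 (np.float64(220.24017729282815), np.float64(172.65408310798608))
```

View pics/gS.png

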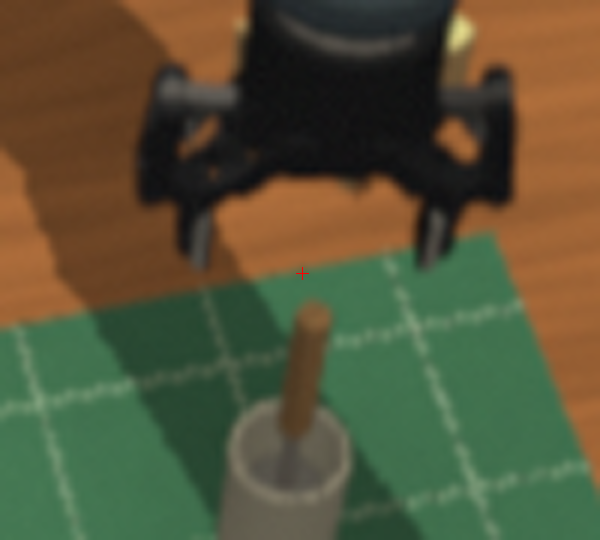

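View pics/gT.png

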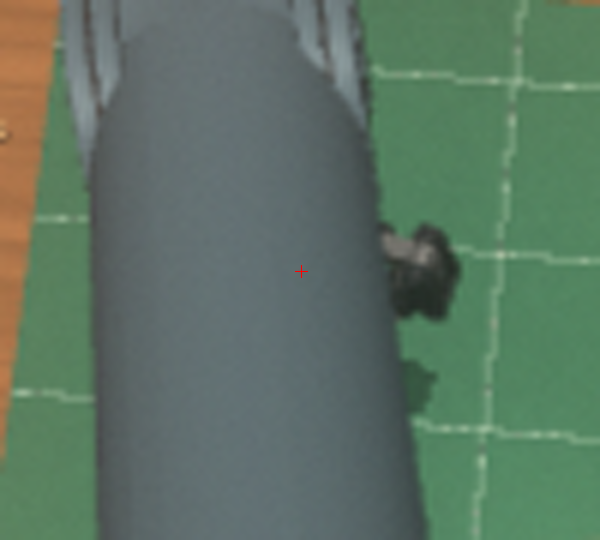

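{"method": "servo_tool", "body": {"plan": [[-0.4,0.9,-2.0,0,0,0],[0,0,-2,0,0,0]]}}

```text
time_s: 2.8
eef_pos: [521.5, 141.7, 202.7]
ee_rot: [3.14, 0.011, 2.905]
contact_force: [0.3, -1.2, -0.3]
opening: 85.1
```

{"method": "servo_tool", "body": {"plan": [[-0.1,-0.2,-1.5,0.1,0.5,0],[0,0,-1.5,0,0,0],[0,0,-1.2,0,0,0],[0,0,-0.5,0,0,0],[0,0,0,0,0,0]]}}

```text
time_s: 3.3
eef_pos: [518.2, 139.7, 151.5]
ee_rot: [-3.141, -0.003, 2.909]
contact_force: [0.1, 0.6, 0.2]
opening: 85.7
```

{"method": "servo_tool", "body": {"plan": [[0.1,0,0,0,0,0],[0,0,0,0,0,0],[0,0,0,0,0,0],[0,0,0,0,0,0],[0,0,0,0,0,0]], "gripper": 1, "grip_force": 60}}

```text
time_s: 3.8
eef_pos: [521.0, 140.2, 153.8]
ee_rot: [3.14, 0.0, 2.909]
contact_force: [0.6, -0.4, 0.2]
opening: 14.6
```

{"method": "servo_tool", "body": {"plan": [[0,0,0,0,0,0],[0,0,0,0,0,0],[0,0,0,0,0,0]]}}

```text
time_s: 4.1
eef_pos: [520.9, 140.2, 153.9]
ee_rot: [3.139, 0.001, 2.909]
contact_force: [0.4, 0.8, -0.0]
opening: 14.9
```

```bash
cat > v.py <<'E'
from h import *
import sys
def look(tag,p,w=60):
    o=telemetry.get_obs();print(o['time_s'],o['eef_pos'].round(1),o['ee_rot'].round(4),o['contact_force'].round(1),o['ft_torque'].round(2),o['opening'])
    out=[]
    for n in('scene','top'):
        im=get_image(n);u,v=proj(im,p);x,y=max(0,int(u)-w),max(0,int(v)-w)
        c=cv2.resize(im['frame'][y:y+2*w,x:x+2*w],(400,400),interpolation=cv2.INTER_CUBIC);out.append(c);print(n,'crop origin',x,y,'scale',400/(2*w))
    cv2.imwrite(f'pics/{tag}.png',np.hstack(out))
look(sys.argv[1],[float(a) for a in sys.argv[2:5]])
E
python3 v.py a1 520 140 120
```

```text
4.1 [520.9 140.2 153.9] [3.1394e+00 5.0000e-04 2.9088e+00] [ 0.4  0.8 -0. ] [-0.07 -0.03 -0.02] 14.878556905300039
scene crop origin 244 125 scale 3.3333333333333335
top crop origin 162 119 scale 3.3333333333333335
```

View pics/a1.png

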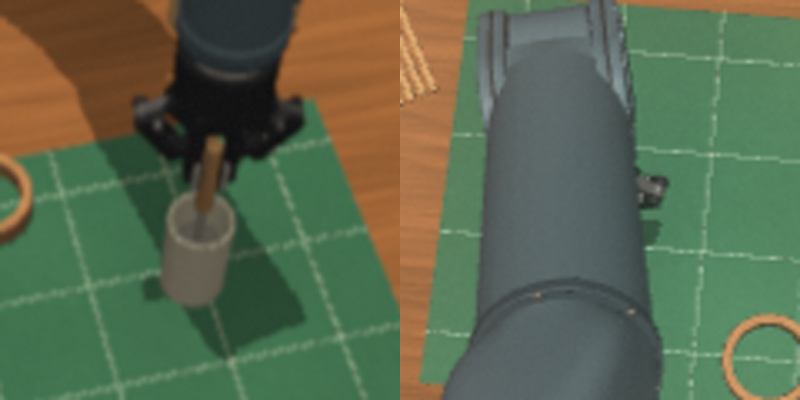

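{"method": "servo_tool", "body": {"plan": [[0,0,0.8,0,0,0],[0,0,1.0,0,0,0],[0,0,1.0,0,0,0]]}}

```text
time_s: 4.5
eef_pos: [519.9, 139.8, 182.7]
ee_rot: [3.141, -0.002, 2.909]
contact_force: [0.4, -0.2, -0.5]
opening: 14.3
```

{"method": "servo_tool", "body": {"plan": [[0.1,0,1.0,0,0,0],[0,0,0.6,0,0,0],[0,0,0.0,0,0,0]]}}

```text
time_s: 4.8
eef_pos: [522.6, 140.2, 203.0]
ee_rot: [3.138, 0.002, 2.909]
contact_force: [0.9, -0.0, -1.3]
opening: 14.8
```

```bash
python3 v.py a2 520 140 120
```

```text
4.8 [522.6 140.2 203. ] [3.1384e+00 2.2000e-03 2.9086e+00] [ 0.9 -0.  -1.3] [-0.02  0.03  0.02] 14.786478245596054
scene crop origin 244 125 scale 3.3333333333333335
top crop origin 162 119 scale 3.3333333333333335
```

View pics/a2.png

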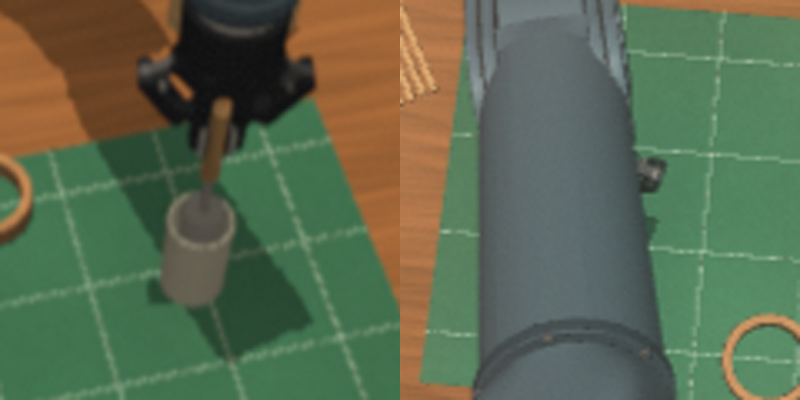

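{"method": "servo_tool", "body": {"plan": [[-0.2,0,-1.0,0,0,0],[0,0,-1.2,0,0,0],[0,0,-1.2,0,0,0]]}}

```text
time_s: 5.2
eef_pos: [519.8, 140.2, 165.7]
ee_rot: [3.139, 0.001, 2.909]
contact_force: [-0.7, 1.0, -1.1]
opening: 14.6
```

{"method": "servo_tool", "body": {"plan": [[0.1,0,-0.7,0,0,0],[0,0,-0.4,0,0,0],[0,0,-0.1,0,0,0],[0,0,0,0,0,0]]}}

```text
time_s: 5.6
eef_pos: [521.8, 140.0, 153.9]
ee_rot: [3.139, 0.0, 2.908]
contact_force: [-0.0, 1.3, -0.8]
opening: 14.3
```

{"method": "servo_tool", "body": {"plan": [[-0.1,0,-0.15,0,0,0],[0,0,-0.1,0,0,0],[0,0,0,0,0,0]]}}

```text
time_s: 5.9
eef_pos: [523.3, 140.0, 153.8]
ee_rot: [3.137, 0.004, 2.907]
contact_force: [0.3, 0.3, -1.3]
opening: 14.6
```

{"method": "servo_tool", "body": {"plan": [[-0.2,0,-0.3,0,0,0],[-0.1,0,-0.2,0,0,0]]}}

```text
time_s: 6.1
eef_pos: [524.8, 140.4, 153.6]
ee_rot: [3.133, 0.012, 2.907]
contact_force: [-6.4, -2.9, 21.2]
opening: 14.4
```

{"method": "servo_tool", "body": {"plan": [[-0.3,0,0.5,-0.5,0.6,0],[-0.1,0,0.8,0,0,0],[0,0,1.0,0,0,0]]}}

```text
time_s: 6.4
eef_pos: [520.0, 140.0, 176.0]
ee_rot: [-3.138, 0.002, 2.907]
contact_force: [1.1, -0.3, -0.2]
opening: 14.8
```

{"method": "servo_tool", "body": {"plan": [[0,0,1.2,0.2,0,0],[0,0,0.8,0,0,0],[0,0,0.2,0,0,0]]}}

```text
time_s: 6.7
eef_pos: [520.6, 140.3, 200.8]
ee_rot: [3.14, 0.002, 2.907]
contact_force: [-0.2, 0.4, -0.4]
opening: 14.5
```

```bash
python3 v.py a3 520 140 120
```

```text
6.7 [520.6 140.3 200.8] [3.1404e+00 2.5000e-03 2.9068e+00] [-0.2  0.4 -0.4] [ 0.   -0.06  0.06] 14.474318671566648
scene crop origin 244 125 scale 3.3333333333333335
top crop origin 162 119 scale 3.3333333333333335
```

View pics/a3.png

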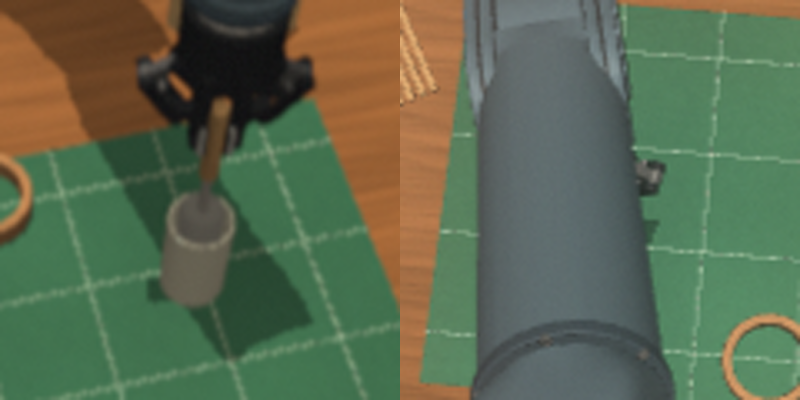

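{"method": "servo_tool", "body": {"plan": [[0,0,-1.0,0,0,0],[0,0,-1.2,0,0,0],[0,0,-1.2,0,0,0]]}}

```text
time_s: 7.1
eef_pos: [520.5, 140.4, 164.0]
ee_rot: [3.14, 0.003, 2.907]
contact_force: [-0.9, 0.3, -0.3]
opening: 14.7
```

{"method": "servo_tool", "body": {"plan": [[0,0,-0.7,0,0,0],[0,0,-0.4,0,0,0],[0,0,-0.2,0,0,0],[0,0,-0.1,0,0,0]]}}

```text
time_s: 7.5
eef_pos: [524.4, 139.7, 153.3]
ee_rot: [3.138, 0.007, 2.906]
contact_force: [-4.4, -1.5, 12.3]
opening: 14.3
```

{"method": "servo_tool", "body": {"plan": [[-0.3,0,0.6,-0.2,0.4,0],[-0.1,0,1.0,0,0,0],[0,0,1.5,0,0,0],[0,0,2,0,0,0]]}}

```text
time_s: 7.9
eef_pos: [519.2, 139.4, 203.3]
ee_rot: [-3.137, -0.002, 2.906]
contact_force: [1.6, 0.9, -1.4]
opening: 14.4
```

{"method": "servo_tool", "body": {"plan": [[0,0,2.5,0,0,0],[0,0,2.5,0,0,0],[0,0,2.0,0,0,0],[0,0,1.5,0,0,0],[0,0,0.5,0,0,0]]}}

```text
time_s: 8.4
eef_pos: [519.2, 139.8, 299.2]
ee_rot: [-3.139, 0.001, 2.906]
contact_force: [0.8, -0.3, -1.5]
opening: 14.5
```

```bash
python3 v.py a4 520 140 150
```

```text
8.4 [519.2 139.8 299.2] [-3.1387e+00  6.0000e-04  2.9062e+00] [ 0.8 -0.3 -1.5] [-0.05 -0.   -0.01] 14.53661633892372
scene crop origin 245 119 scale 3.3333333333333335
top crop origin 161 117 scale 3.3333333333333335
```

View pics/a4.png

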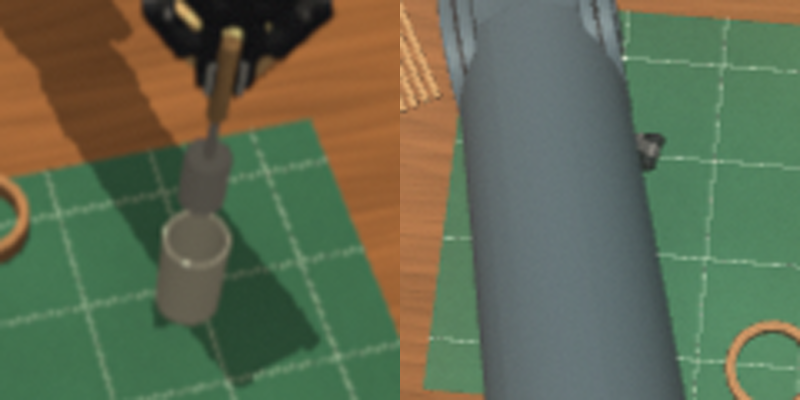

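{"method": "servo_tool", "body": {"plan": [[-0.2,-3,0,0,0,0],[-0.2,-4,0,0,0,0],[-0.2,-4.5,0,0,0,0],[-0.2,-4.5,0,0,0,0],[-0.2,-4.5,0,0,0,0]]}}

```text
time_s: 9.0
eef_pos: [504.5, -62.9, 292.0]
ee_rot: [-3.138, -0.009, 2.923]
contact_force: [0.7, -0.7, -0.2]
opening: 14.8
```

{"method": "servo_tool", "body": {"plan": [[0,-4.5,0,0,-0.3,0],[0,-3,0,0,-0.3,-0.5],[0,-1.5,0,0,0,-0.3],[0,0,0,0,0,0],[0,0,0,0,0,0]]}}

```text
time_s: 9.5
eef_pos: [498.6, -163.3, 286.5]
ee_rot: [-3.136, -0.008, 2.897]
contact_force: [-0.1, 1.0, -0.9]
opening: 14.6
```

```bash
python3 v.py a5 504 -158 100
```

```text
9.5 [ 498.6 -163.3  286.5] [-3.1356 -0.0078  2.8965] [-0.1  1.  -0.9] [ 0.02 -0.01  0.03] 14.565960040083135
scene crop origin 136 146 scale 3.3333333333333335
top crop origin 260 134 scale 3.3333333333333335
```

View pics/a5.png

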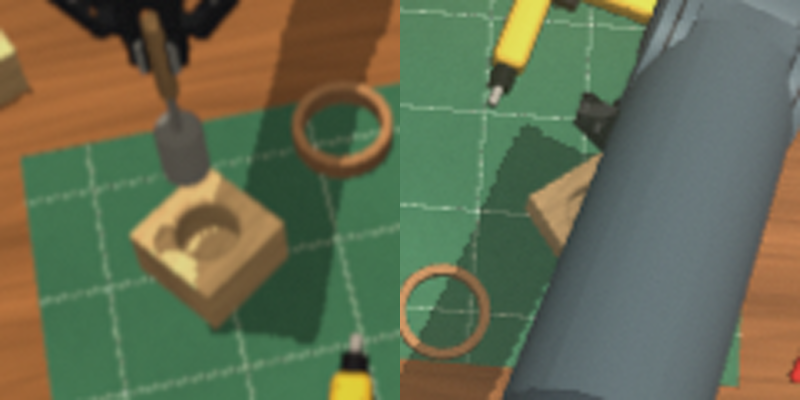

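Run:
```python
from h import *
S=get_image('scene');k=400/120
p=telemetry.get_obs()['eef_pos'];print(p)
f=lambda q:((np.array(proj(S,q))-[136,146]+.5)*k).round()
r=lambda z,w: f([p[0],p[1],z])
zf=p[2]-148.6
for h in(0,60,110,200): print(h,r(zf+h,0))
print('hole',f([504.5,-158.5,60]))
```

```text
[ 499.13220549 -162.39589851  286.98645517]
0 [191. 176.]
60 [181. 135.]
110 [172.  97.]
200 [154.  22.]
hole [208. 229.]
```

{"method": "servo_tool", "body": {"plan": [[0.6,0.5,0,0.2,-0.5,0],[0,0,-1,0,0,0],[0,0,-1.5,0,0,0],[0,0,-1.5,0,0,0],[0,0,0,0,0,0]]}}

```text
time_s: 10.15
eef_pos: [507.0, -151.7, 244.2]
ee_rot: [3.139, 0.002, 2.907]
contact_force: [-0.1, 0.9, -0.8]
opening: 14.3
```

{"method": "servo_tool", "body": {"plan": [[-0.2,-0.5,0,0,0,0],[0,0,0,0,0,0],[0,0,0,0,0,0]]}}

```text
time_s: 10.45
eef_pos: [505.3, -156.5, 244.7]
ee_rot: [3.139, 0.003, 2.908]
contact_force: [0.3, -0.1, -0.6]
opening: 14.7
```

```bash
python3 v.py a6 504 -158 80
```

```text
10.45 [ 505.3 -156.5  244.7] [3.1392e+00 2.6000e-03 2.9085e+00] [ 0.3 -0.1 -0.6] [-0.03  0.   -0.03] 14.699175673960909
scene crop origin 137 150 scale 3.3333333333333335
top crop origin 259 135 scale 3.3333333333333335
```

View pics/a6.png

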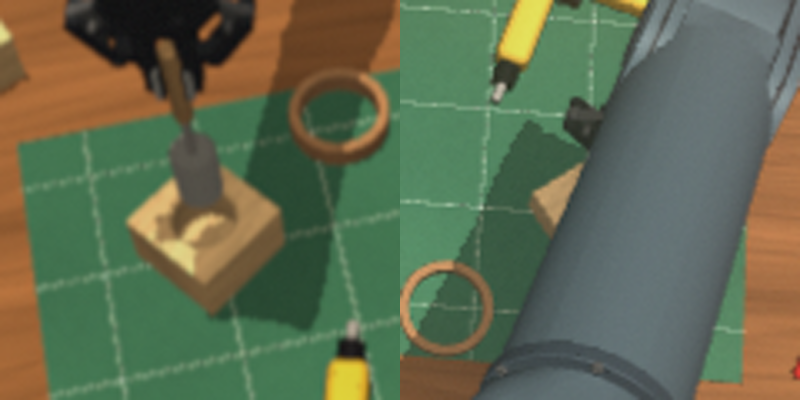

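{"method": "servo_tool", "body": {"plan": [[0,0,-1,0,0,0],[0,0,-1.2,0,0,0],[0,0,-1.2,0,0,0]]}}

```text
time_s: 10.85
eef_pos: [506.7, -156.9, 210.4]
ee_rot: [3.139, 0.007, 2.908]
contact_force: [0.1, 1.0, -0.8]
opening: 14.3
```

{"method": "servo_tool", "body": {"plan": [[0,-0.1,-1.2,0,0,0],[0,0,-1.2,0,0,0],[0,0,-1,0,0,0]]}}

```text
time_s: 11.15
eef_pos: [505.6, -157.6, 171.8]
ee_rot: [3.139, 0.004, 2.909]
contact_force: [0.4, 0.4, -0.3]
opening: 14.6
```

{"method": "servo_tool", "body": {"plan": [[0,0,-0.5,0,0.2,0],[0,0,-0.2,0,0,0],[0,0,-0.1,0,0,0]]}}

```text
time_s: 11.45
eef_pos: [506.0, -157.9, 163.3]
ee_rot: [3.14, 0.0, 2.908]
contact_force: [-3.3, 1.2, 17.2]
opening: 14.4
```

{"method": "servo_tool", "body": {"plan": [[0,0,0.05,0,0,0]]}}

```text
time_s: 11.55
eef_pos: [506.5, -158.1, 164.3]
ee_rot: [3.139, 0.001, 2.908]
contact_force: [-0.5, -1.0, -0.8]
opening: 14.3
```

{"method": "servo_tool", "body": {"plan": [[0,0,0,0,0,0],[0,0,0,0,0,0],[0,0,0,0,0,0],[0,0,0,0,0,0],[0,0,0,0,0,0]], "gripper": -1}}

```text
time_s: 12.05
eef_pos: [507.3, -158.2, 164.8]
ee_rot: [3.139, 0.003, 2.908]
contact_force: [-0.1, -0.5, 0.9]
opening: 84.7
```

Now straight up, well above the handle top (215).

{"method": "servo_tool", "body": {"plan": [[0,0,1,0,0,0],[0,0,2,0,0,0],[0,0,2.5,0,0,0],[0,0,2.5,0,0,0],[0,0,2,0,0,0]]}}

```text
time_s: 12.55
eef_pos: [504.7, -157.9, 267.8]
ee_rot: [3.14, -0.003, 2.908]
contact_force: [-0.2, 0.4, -0.8]
opening: 85.3
```

```bash
python3 v.py a7 504 -158 80
```

```text
12.55 [ 504.7 -157.9  267.8] [ 3.1404e+00 -3.1000e-03  2.9075e+00] [-0.2  0.4 -0.8] [-0.03 -0.05  0.  ] 85.27257406033301
scene crop origin 137 150 scale 3.3333333333333335
top crop origin 259 135 scale 3.3333333333333335
```

View pics/a7.png

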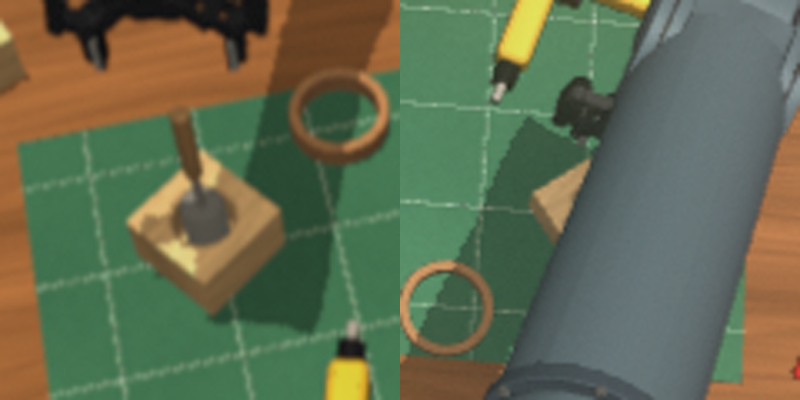

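{"method": "servo_tool", "body": {"plan": [[0.3,3,0,0,0,0],[0.3,4.5,0,0,0,0],[0.3,4.5,0,0,0,0],[0.3,4.5,0,0,0,0],[0.3,4.5,0,0,0,0]]}}

```text
time_s: 13.15
eef_pos: [519.4, 49.5, 270.1]
ee_rot: [-3.14, 0.004, 2.891]
contact_force: [1.0, 0.4, -0.1]
opening: 85.2
```

```bash
python3 v.py a8 521 140 80
```

```text
13.15 [519.4  49.5 270.1] [-3.1397  0.0044  2.8913] [ 1.   0.4 -0.1] [ 0.01 -0.05  0.  ] 85.21405031490998
scene crop origin 243 133 scale 3.3333333333333335
top crop origin 163 122 scale 3.3333333333333335
```

View pics/a8.png

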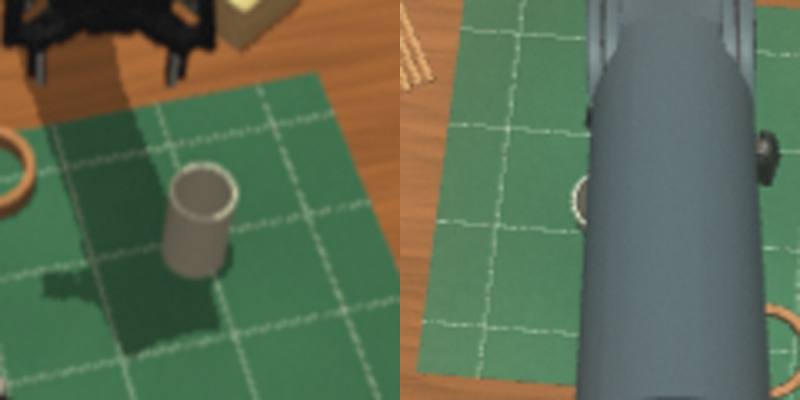

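{"method": "servo_tool", "body": {"plan": [[0,3.5,-1,0,0,0],[0,3,-1,0,0,0],[0,1.5,-1,0,0,0],[0,0,0,0,0,0],[0,0,0,0,0,0]]}}

```text
time_s: 13.75
eef_pos: [518.5, 135.9, 237.6]
ee_rot: [-3.14, 0.002, 2.902]
contact_force: [0.5, -0.3, 0.2]
opening: 85.5
```

{"method": "servo_tool", "body": {"plan": [[0.3,0.3,-1.5,0,0,0],[0,0,-2.5,0,0,0],[0,0,-2.5,0,0,0],[0,0,-2,0,0,0],[0,0,-1,0,0,0]]}}

```text
time_s: 14.25
eef_pos: [524.9, 131.1, 139.7]
ee_rot: [-3.14, 0.009, 2.892]
contact_force: [-0.0, 0.2, -0.0]
opening: 85.6
```

{"method": "servo_tool", "body": {"plan": [[0,0,0,0,0,0]]}}

```text
time_s: 14.35
eef_pos: [524.2, 129.6, 138.2]
ee_rot: [-3.138, 0.007, 2.89]
contact_force: [-0.4, 0.5, -0.4]
opening: 85.3
```

```bash
python3 v.py a9 521 140 80
```

```text
14.35 [524.2 129.6 138.2] [-3.1379  0.0067  2.8901] [-0.4  0.5 -0.4] [-0.    0.03  0.04] 85.30608709837841
scene crop origin 243 133 scale 3.3333333333333335
top crop origin 163 122 scale 3.3333333333333335
```

View pics/a9.png

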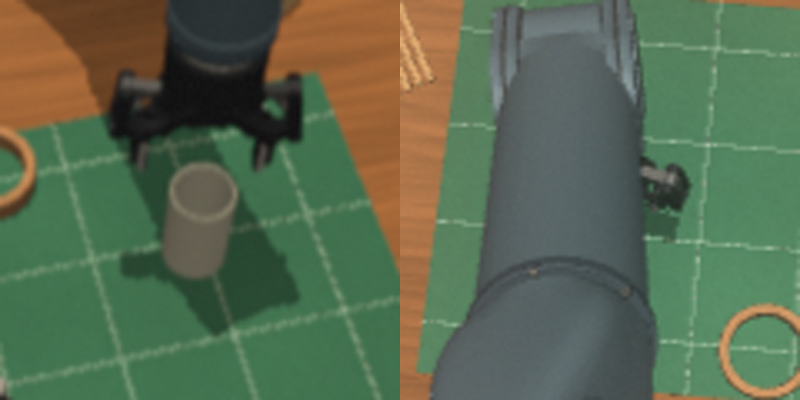

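{"method": "servo_tool", "body": {"plan": [[-0.2,0.8,0,0,0.2,0],[0,0,0,0,0,0],[0,0,0,0,0,0]]}}

```text
time_s: 14.75
eef_pos: [525.0, 139.5, 142.4]
ee_rot: [-3.141, 0.009, 2.89]
contact_force: [-0.3, 0.8, 0.2]
opening: 85.4
```

{"method": "servo_tool", "body": {"plan": [[-0.4,-0.1,-0.5,0.1,0.5,0],[0,0,-0.5,0,0,0],[0,0,0,0,0,0]]}}

```text
time_s: 15.05
eef_pos: [521.1, 138.9, 132.5]
ee_rot: [3.141, 0.001, 2.891]
contact_force: [0.4, 0.3, -0.1]
opening: 85.3
```

```bash
python3 v.py a10 521 140 80
```

```text
15.05 [521.1 138.9 132.5] [3.1411e+00 7.0000e-04 2.8911e+00] [ 0.4  0.3 -0.1] [-0.    0.03 -0.01] 85.31767121145101
scene crop origin 243 133 scale 3.3333333333333335
top crop origin 163 122 scale 3.3333333333333335
```

View pics/a10.png

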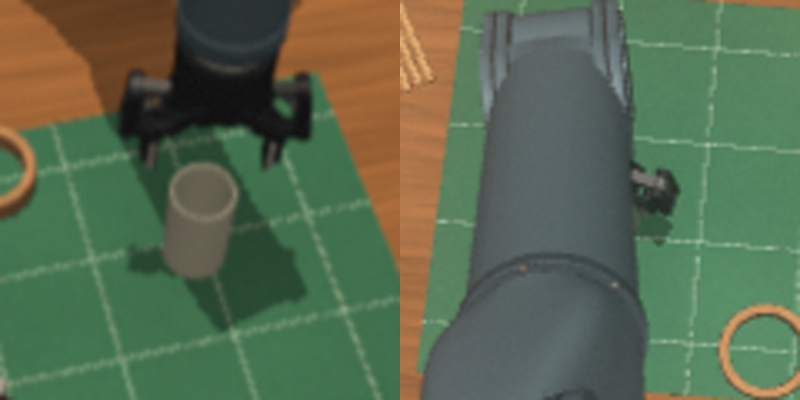

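{"method": "servo_tool", "body": {"plan": [[0,0,-1,0,0,0],[0,0,-1.2,0,0,0],[0,0,-1.2,0,0,0]]}}

```text
time_s: 15.45
eef_pos: [522.6, 139.2, 97.8]
ee_rot: [3.139, 0.004, 2.891]
contact_force: [-0.9, -0.2, -1.1]
opening: 85.6
```

{"method": "servo_tool", "body": {"plan": [[0,0,-1.2,0,0,0],[0,0,-1.2,0,0,0],[0,0,-1.0,0,0,0]]}}

```text
time_s: 15.75
eef_pos: [521.5, 138.8, 59.3]
ee_rot: [3.141, 0.002, 2.891]
contact_force: [0.3, -0.6, -0.3]
opening: 85.2
```

{"method": "servo_tool", "body": {"plan": [[0,0,-0.3,0,0,0],[0,0,0,0,0,0]]}}

```text
time_s: 15.95
eef_pos: [520.2, 138.4, 53.9]
ee_rot: [-3.141, -0.001, 2.891]
contact_force: [0.3, -0.7, -0.2]
opening: 85.3
```

{"method": "servo_tool", "body": {"plan": [[0,0,0,0,0,0],[0,0,0,0,0,0],[0,0,0,0,0,0]], "gripper": -0.1, "grip_force": 40}}

```text
time_s: 16.25
eef_pos: [521.0, 138.6, 54.8]
ee_rot: [3.142, 0.0, 2.891]
contact_force: [0.2, 0.3, -3.3]
opening: 56.0
```

```bash
python3 v.py a11 521 140 60
```

```text
16.25 [521.  138.6  54.8] [3.1416e+00 3.0000e-04 2.8907e+00] [ 0.2  0.3 -3.3] [ 0.02 -0.05  0.02] 55.98359058652954
scene crop origin 242 137 scale 3.3333333333333335
top crop origin 164 123 scale 3.3333333333333335
```

View pics/a11.png

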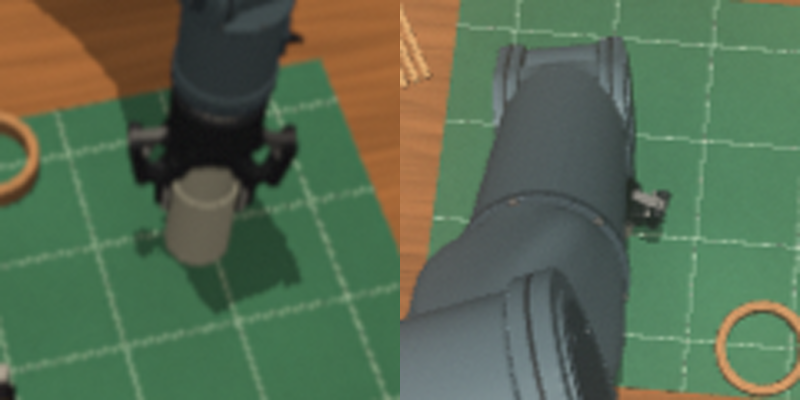

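{"method": "servo_tool", "body": {"plan": [[0,0,0,0,0,0],[0,0,0,0,0,0],[0,0,0,0,0,0],[0,0,0,0,0,0]], "gripper": 1, "grip_force": 50}}

```text
time_s: 16.75
eef_pos: [520.9, 138.6, 54.8]
ee_rot: [3.142, 0.001, 2.891]
contact_force: [0.4, 0.3, -1.5]
opening: 55.7
```

{"method": "servo_tool", "body": {"plan": [[0,0,0.5,0,0,0],[0,0,0.8,0,0,0],[0,0,1,0,0,0]]}}

```text
time_s: 17.05
eef_pos: [519.3, 138.0, 77.8]
ee_rot: [-3.139, -0.003, 2.891]
contact_force: [-0.1, -0.4, -2.7]
opening: 55.6
```

{"method": "servo_tool", "body": {"plan": [[0.1,0,1.5,0,0,0],[0,0,2,0,0,0],[0,0,2,0,0,0],[0,0,2,0,0,0],[0,0,1.5,0,0,0]]}}

```text
time_s: 17.55
eef_pos: [519.3, 137.3, 174.4]
ee_rot: [-3.139, -0.003, 2.89]
contact_force: [-0.2, 0.8, -2.7]
opening: 55.4
```

{"method": "servo_tool", "body": {"plan": [[0.1,0.1,1.2,0,0,0],[0,0,0.9,0,0,0],[0,0,0.3,0,0,0],[0,0,0,0,0,0],[0,0,0,0,0,0]]}}

```text
time_s: 18.05
eef_pos: [520.9, 138.5, 202.7]
ee_rot: [3.142, 0.0, 2.89]
contact_force: [-0.1, -0.1, -2.1]
opening: 55.7
```

{"method": "servo_tool", "body": {"plan": [[0,0,0,0,0,0],[0,0,0,0,0,0],[0,0,0,0,0,0]]}}

```text
time_s: 18.35
eef_pos: [519.8, 138.1, 201.0]
ee_rot: [-3.14, -0.003, 2.89]
contact_force: [0.0, 0.3, -2.3]
opening: 56.0
```

Run:
```python
from h import *
o=telemetry.get_obs();print(o['time_s'],o['eef_pos'].round(1),o['ee_rot'].round(4),o['contact_force'].round(1),o['ft_torque'].round(2),o['opening'],abs(o['joint_velocities']).max())
S=get_image('scene');T=get_image('top')
cv2.imwrite('pics/f1.png',cv2.resize(S['frame'][90:280,80:350],None,fx=2.9,fy=2.9,interpolation=cv2.INTER_CUBIC));cv2.imwrite('pics/f2.png',T['frame'])
```

```text
18.35 [519.8 138.1 201. ] [-3.1395e+00 -2.7000e-03  2.8897e+00] [ 0.   0.3 -2.3] [-0.02 -0.06  0.02] 56.01653222812746 0.00547670890756045
```

View pics/f1.png

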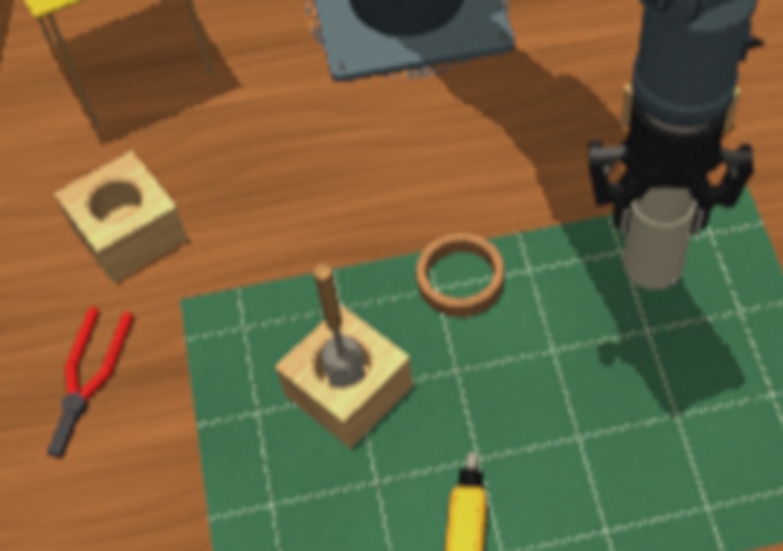

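View pics/f2.png

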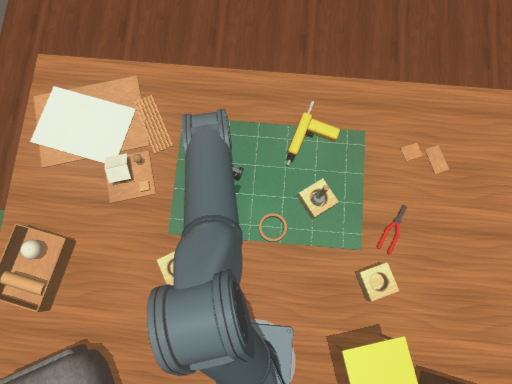

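{"method": "servo_tool", "body": {"plan": [[0,0,0.4,0,0,0],[0,0,0.1,0,0,0],[0,0,0,0,0,0],[0,0,0,0,0,0],[0,0,0,0,0,0]]}}

```text
time_s: 18.95
eef_pos: [520.0, 138.1, 206.6]
ee_rot: [-3.14, -0.002, 2.89]
contact_force: [-0.2, -0.3, -2.1]
opening: 55.8
```

{"method": "servo_tool", "body": {"plan": [[0,0,0,0,0,0],[0,0,0,0,0,0],[0,0,0,0,0,0]]}}

```text
time_s: 19.25
eef_pos: [519.9, 138.1, 206.5]
ee_rot: [-3.14, -0.002, 2.89]
contact_force: [-0.1, -0.6, -2.4]
opening: 56.1
```

```bash
python3 -c "
from h import *
print(close_job())"
```

```text
the job is handed in; nothing more can be done
None
```

The job is done and handed in at about 19 s of the 56 s allowed.

- **Scrubbing:** I made two full strokes in the cup. The brush's foot went up to about 52–54 mm above the cup's underside each time. It came back down until the force reading showed contact with the cup's floor, about 21 N the first time and 12 N the second. The cup stayed standing and did not shift visibly.
- **Brush:** It was set in the hole of the block on the mat, the one farthest from the robot's base, and released. The last pictures show it standing upright there.
- **Cup:** I gripped it near the rim (opening 56 mm) and lifted it straight up, with the force reading close to its weight (about 2.3 N). The last reading put its underside about 152 mm above the table, level to within 0.2° and steady. That height comes from the arm's travel, not a camera measurement.
- **Bystanders:** By eye, the glue gun, tape roll, cardboard model and pliers look unmoved in the last top picture.

The two cameras disagreed with each other by up to about 4 mm, so I used positions in between. No check failed.

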